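# Rotor on, lid snapped home on the mini centrifuge

## Task

Get the mini centrifuge ready to spin: put the round rotor that holds the six microtubes onto the spindle, upright and fully down, then set its knobbed snap lid over the spindle and press it straight down through the click until it sits fully home on the rotor. Do not let go of the lid: keep a firm downward push (about 10 N) on it after the click and finish while still pressing, fingers on the knob. The bar-shaped strip rotor and everything else on the bench stay where they are.

Things in the scene. Friction and masses are not known exactly. Their poses are not given: they have to be found in the camera images.
- centrifuge: Mini centrifuge, fixed: round white housing 162 mm across and 72 mm high with an open 114 mm bowl, a grey control pod on its -x side (towards the robot) and a clear hood fixed open, leaning back, on its +x side, 225 mm high and starting 85 mm from the spindle. Origin under the spindle axis at bench level, z up.
- spindle_seat (a point): Centre of the top face of the 40 mm drive flange in the bowl, 45 mm above the bench, z up along the spindle; the rotor's underside rests here when fully down. The spindle does not turn. Motor and spindle hang on rubber mounts and sink about 1 mm for every 4 N of downward push (7 mm at most).
- spindle_tip (a point): End of the steel spindle, 69 mm above the seat. Heights above the seat: shaft 20 mm thick from 0 to 46, taper to 50, head 14 mm thick to 64, conical nose to 69. Four spring balls stand out of the head at 58 mm, to 20 mm across; they pass freely through the rotor's bore but hold the lid's collar.
- tube_rotor: Round dark metal rotor, 88 mm across, 52 mm high, 120 to 195 g, loaded with six white-capped microtubes. Stands upright; origin at the centre of its underside, z up. Body and tube caps reach up to 33 mm; the round hub, 34 mm across, rises from there to 52 mm and is the place to grasp. A 22 mm bore goes right through (1 mm clear of the shaft all round).
- snap_lid: Grey round lid with a skirt, 91 mm across, 41 mm high, 55 to 90 g, standing knob up; origin at the centre of the skirt's lower edge, z up. The ribbed round knob, 29 mm across, from 20 to 41 mm above the origin, is the place to grasp; it is hollow, 22 mm wide, up to 37 mm. Seated on the rotor's hub, the lid's origin is 36 mm above the spindle seat.
- lid_collar (a point): Centre of the lower face of the lid's inner collar, 16 mm above the lid's origin: bore 16 mm, 2.5 mm thick. It meets the spindle's balls about 10 mm before the lid is home; pushing over them takes roughly 7 to 14 N, then the force drops as the balls spring out above the collar (the click), and rises again once the lid stands on the hub.
- strip_rotor: Dark bar-shaped rotor for tube strips, 56 x 86 mm, 34 mm high, with a 34 mm hub and a small bore that does not fit this spindle. Origin at the centre of its underside. Leave alone.
- catch_0 (a joint): One of the four spring balls in the spindle's head: how far it is pressed in (m); 0 is fully out, about 0.002 while the lid's collar passes over it, back near 0 after the click.
- catch_1 (a joint): One of the four spring balls in the spindle's head: how far it is pressed in (m); 0 is fully out, about 0.002 while the lid's collar passes over it, back near 0 after the click.
- catch_2 (a joint): One of the four spring balls in the spindle's head: how far it is pressed in (m); 0 is fully out, about 0.002 while the lid's collar passes over it, back near 0 after the click.
- catch_3 (a joint): One of the four spring balls in the spindle's head: how far it is pressed in (m); 0 is fully out, about 0.002 while the lid's collar passes over it, back near 0 after the click.
- stain_bottle: Clear bottle of violet stain with a cap, 66 mm across, 198 mm high, bystander; origin under its centre.
- oil_dropper: Amber dropper bottle, 30 mm across, 92 mm high, bystander; origin under its centre.
- pocket_meter: Black hand-held meter lying flat, 59 x 146 x 21 mm, bystander.
- marker_pen: Pen lying flat, 16 x 137 x 18 mm, bystander.
- forceps: Steel forceps lying flat, 19 x 146 x 11 mm, bystander.
- pipette: White pipette lying flat, 36 x 241 x 24 mm, bystander.
- vial: Small capped vial, 24 mm across, 48 mm high, bystander.
- reader: Small white reader with two windows, 52 x 78 x 18 mm, bystander.
Mind the look-alikes: they are no part of the job. What is shaped like the tube_rotor but orange or purple is not meant.

How it is judged:
By the outcome, as a careful person would: the job done as asked, in the order asked, and still so for the second after the job is handed in, while the arm keeps its last pose, push and grip.
It also fails if it takes over 58 s, if anything falls off the work surface, if the arm or the gripper's body presses on something with over 40 N, if the wrist force passes 120 N, or if a joint passes its speed limit or range.

## Robot

A 6-joint arm with a two-finger parallel gripper is mounted at the origin on a cart in front of the work surface, level with it; the furniture and walls round the work are solid. World frame = base frame: x ahead of the robot, y to its left, z up, the work surface at z = 0. Lengths are in m, angles in rad, forces in N, time in s.
With the tool pointing down it reaches from about 0.4 to 0.825 m from the base axis. Payload 7 kg.
Tool frame: the origin (TCP) lies midway between the tips of the shut fingers; the grasp point (between the pads) lies 19 mm behind it (grip_point_offset is the distance from the TCP to the grasp point, in m); z points along the fingers, y is the line along which they close (so a half turn about z gives the same grasp; the last joint's range is limited). The gripper opens to 88 mm and grips with 3 to 60 N. Pads are 19 mm wide; open, the fingers measure 130 mm over their backs; the gripper's body (78 mm by 193 mm) begins 47 mm behind the grasp point.
Start: joints at [1.485, 0.359, 0.012, 0, -1.224, -0.288], TCP at [0.246, 0.628, 0.227] pointing down, gripper open.
Joint ranges: [-3.07, 3.07], [-1.43, 2.12], [-1.02, 1.25], [-3.03, 1.67], [-3.05, -0], [-3.03, 3.03]. Speed limits (rad/s): [2.39, 2.39, 3.01, 3.14, 3.14, 3.14].

## Interface

Orientations are given as [roll, pitch, yaw] about the fixed x, y, z axes, in that order (R = Rz(yaw) Ry(pitch) Rx(roll)).
In Python, from station import get_state, grab_frame, camera_params, job_done, grip_point_offset gives the robot as it stands.
- The arm moves only by the shell command python3 -m creep 'ROWS' [FORCE]. ROWS is JSON, a list that holds one entry, the list of rows, each a list of 7 numbers: the finger opening in cm, from 0 to 8.76, then the shift along the tool's x, y, z in cm, then the turn, a rotation vector about the tool's x, y, z in rad. In form: [[[fingers, tx, ty, tz, wx, wy, wz], ...]]. A call has 1 to 20 rows; each row is the pose to reach, as a shift and turn from the pose commanded when the call began, along the tool's axes at that moment; what a row does not reach only later rows make up. A row lasts 1/8 s, in which the tool goes at most 62.5 mm and 10.7 degrees, less where a joint would pass 70% of its speed; a pose out of reach is approached as far as the arm can. A call with a gripper value outside its range is refused whole. The fingers move at their own pace and stop on an object; FORCE is the grip in N (left out, the last holds). Time passes only in rows, so rows that repeat a pose let the fingers close. It gives the time, the measured TCP pose, the force, the opening and the grip force at its end, in the units of the state.
- get_state(): the state, without advancing time (a new reading comes with each control period).
- grab_frame(name): name is "side" or "top"; returns the picture (480x640x3 uint8, blue, green, red); there is no depth.
- camera_params(name): a dict with "vertical_fov" (degrees; the focal length in pixels is half the picture's height over the tangent of half this angle, whatever the lens; pixels are square), "cx", "cy" (the principal point, pixels), "view" (4x4, takes a point from world to camera coordinates). Camera axes: x right, y down, z forward; pixel columns grow to the right and rows downward; lengths in m; the calibration is good to about 2 mm. A picture is of the moment at which its call begins. camera_params takes no time and is no camera call.
- job_done(): hands the job in; it is judged then, once.
The state is a dict: "t": time; "q": joint angles; "qd": joint speeds; "joint_efforts": joint torques, N m; "eef_pos": TCP position; "ee_rot": TCP orientation; "force": force on the tool from outside, world axes, zero at the start; "moment": the same for the moment, N m; "width": finger opening in m; "gripper_force": force on a finger pad.
Only numpy, scipy, OpenCV 4.12 (cv2) and the standard library are available. Lean on these libraries where they do the work, as an engineer would, in place of code of your own. Each camera call takes 0.05 s, during which the arm holds its last target. There are 200 camera calls.

## Working session

There is one attempt and no reset: what is moved stays moved. The work goes in short steps, Python scripts to look and compute and a shell command to move; the robot and the scene stay as the last step left them, time stands still between calls to the robot, and variables do not carry over. Pictures are saved under pics/ and viewed, at most 10 in all, crops included, and the job is handed in when it is done.

```bash
mkdir -p pics; python3 - <<'E'
from station import *
import cv2
print(get_state(), grip_point_offset)
for n in("top","side"):
    print(n,camera_params(n)); cv2.imwrite(f"pics/{n}0.png",grab_frame(n))
E
```

```text
{'t': 0.0, 'q': array([ 1.48509247e+00,  3.59385280e-01,  1.10591681e-02, -3.49538562e-04,
       -1.22412111e+00, -2.88090606e-01]), 'qd': array([ 0.00064297, -0.00076525, -0.00046639,  0.00066427, -0.00076527,
       -0.00079371]), 'joint_efforts': array([-2.74924656e-03, -5.82707191e+01,  2.93053919e+01,  6.99676126e+00,
        7.12816996e-03, -1.78567143e-04]), 'eef_pos': array([0.24632852, 0.6279129 , 0.22562399]), 'ee_rot': array([ 3.13991643e+00, -1.54053308e-04, -3.73913371e-01]), 'force': array([ 0.25954172, -1.2469578 , -0.51457312]), 'moment': array([-0.01220351,  0.00129555,  0.00699391]), 'gripper_force': 0.0, 'width': 0.08753210476580757} 0.0188
top {'vertical_fov': 55.88470328611658, 'cx': 317.87868009176464, 'cy': 242.22667782060518, 'view': array([[-0.02701668, -0.99957895, -0.0105843 , -0.05280491],
       [-0.99123137,  0.0281581 , -0.12910264,  0.57031395],
       [ 0.12934632,  0.00700356, -0.99157475,  1.37528685],
       [ 0.        ,  0.        ,  0.        ,  1.        ]])}
side {'vertical_fov': 47.475340521125474, 'cx': 322.45238879220574, 'cy': 241.78606550078115, 'view': array([[ 0.99840799,  0.05256821, -0.02044676, -0.55761601],
       [ 0.00826222, -0.49489163, -0.86891542,  0.06979722],
       [-0.05579626,  0.86736316, -0.49453809,  1.66687219],
       [ 0.        ,  0.        ,  0.        ,  1.        ]])}
```

View pics/top0.png

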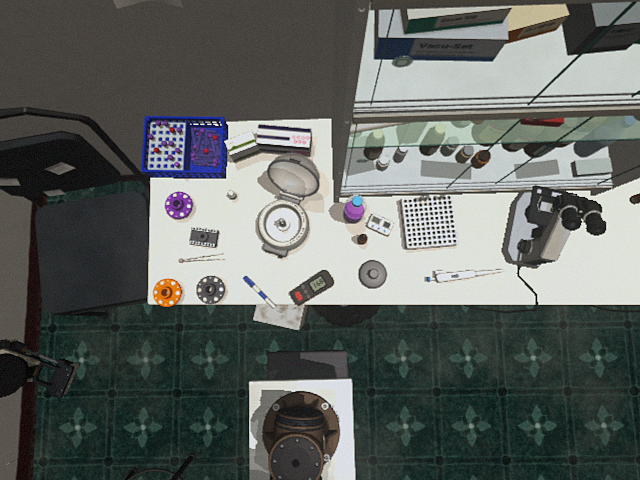

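View pics/side0.png

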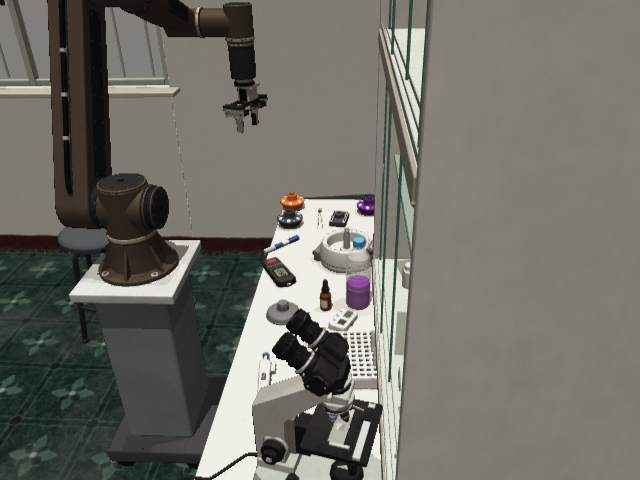

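The top view shows the tube rotor (dark, with white caps) at (211,290), the lid at (372,274) and the spindle at about (282,225). The orange rotor at (168,292) and the purple one at (179,205) are look-alikes. In the side view the spindle is at about (347,240), the lid at (283,312) and the rotor at (290,218). Next I'll enlarge these spots.

```bash
python3 - <<'E'
import cv2,numpy as np
T=cv2.imread("pics/top0.png");S=cv2.imread("pics/side0.png")
def c(I,u,v,w=54,h=40):
    x,y=u-w//2,v-h//2
    p=cv2.resize(I[y:y+h,x:x+w],None,fx=4.9,fy=4.9*1,interpolation=cv2.INTER_CUBIC)
    p=cv2.copyMakeBorder(p,0,2,0,2,cv2.BORDER_CONSTANT)
    for k in range(0,w,10): 
        cv2.line(p,(int((k+.5)*4.9),0),(int((k+.5)*4.9),5),(0,0,255),1); cv2.putText(p,str(x+k),(int(k*4.9),14),0,.3,(0,0,255))
    for k in range(5,h,10): 
        cv2.line(p,(0,int((k+.5)*4.9)),(5,int((k+.5)*4.9)),(0,0,255),1); cv2.putText(p,str(y+k),(6,int(k*4.9)+4),0,.3,(0,0,255))
    return p
a=np.hstack([c(T,211,290),c(T,372,274),c(T,282,225)]);b=np.hstack([c(S,291,216),c(S,283,312),c(S,347,245)])
cv2.imwrite("pics/crop1.png",np.vstack([a,b]))
E
```

```text
(no output)
```

View pics/crop1.png

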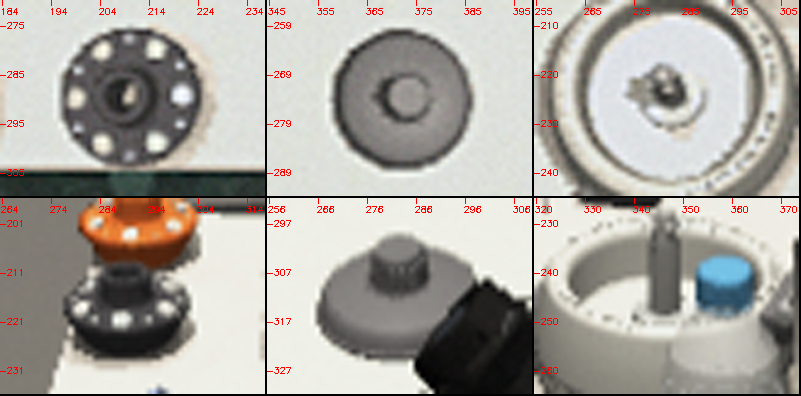

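The enlarged crops give these centres:

| Feature | Top view | Side view |
|---|---|---|
| Rotor hub top | (210,289) | (289,210) |
| Lid knob top | (373,278.5) | (282.5,301) |
| Spindle tip | (281,223) | (345,235) |

I'll refine these with masks and ray-plane intersections.

```bash
cat > h.py <<'E'
import cv2,numpy as np
from station import *
def cam(n):
    p=camera_params(n);f=240/np.tan(np.radians(p["vertical_fov"]/2))
    return f,p["cx"],p["cy"],p["view"]
def plane(n,u,v,z):
    f,cx,cy,V=cam(n);d=V[:3,:3].T@np.array([(u-cx)/f,(v-cy)/f,1]);c=-V[:3,:3].T@V[:3,3]
    return np.round((c+d*(z-c[2])/d[2])[:2],4)
def proj(n,P):
    f,cx,cy,V=cam(n);q=np.atleast_2d(P)@V[:3,:3].T+V[:3,3];return q[:,:2]/q[:,2:]*f+[cx,cy]
def circ(c,r,z,n=72):
    a=np.linspace(0,2*np.pi,n);return np.c_[c[0]+r*np.cos(a),c[1]+r*np.sin(a),0*a+z]
E
python3 - <<'E'
from h import *
T=cv2.imread("pics/top0.png");S=cv2.imread("pics/side0.png")
g=T.max(2).astype(int)
def mask(u,v,r,th):
    m=np.zeros(g.shape,np.uint8);m[v-r:v+r,u-r:u+r]=(g[v-r:v+r,u-r:u+r]<th)
    n,l,s,c=cv2.connectedComponentsWithStats(m,connectivity=4);i=1+np.argmax(s[1:,4])
    ct=max(cv2.findContours((l==i).astype(np.uint8),0,1)[0],key=len);ct=cv2.convexHull(ct);print(s[i],cv2.fitEllipse(ct));return cv2.fitEllipse(ct)[0]
m=mask(372,274,22,170);print("lid rim",plane("top",*m,.005))
print("lid knob top",plane("top",373.3,278.3,.041),plane("side",282.3,302,.041))
print("rotor hub",plane("top",210,289.2,.052),plane("side",289.2,210.4,.052))
print("rotor rim z15",plane("top",210.2,289.3,.015),plane("top",210.2,289.3,.025))
print("tip",plane("top",281,223,.114),plane("side",345,200,.114))
E
```

```text
[358 260  29  29 659] ((371.989501953125, 274.01043701171875), (28.507551193237305, 28.785066604614258), 160.0140838623047)
lid rim [ 0.4667 -0.2365]
lid knob top [ 0.4514 -0.236 ] [ 0.4677 -0.2383]
rotor hub [0.4314 0.2644] [0.4321 0.2723]
rotor rim z15 [0.4323 0.273 ] [0.432  0.2705]
tip [0.6192 0.0387] [0.6223 0.2253]
```

```bash
cat >> h.py <<'E'
def tile(I,n,u,v,curves,w=38,h=28,s=7):
    x,y=u-w//2,v-h//2
    p=cv2.resize(I[y:y+h,x:x+w],None,fx=s,fy=s,interpolation=cv2.INTER_CUBIC)
    for P,col in curves:
        q=((proj(n,P)-[x,y]+.5)*s*16).astype(int);cv2.polylines(p,[q.reshape(-1,1,2)],False,col,1,cv2.LINE_AA,4)
    return cv2.copyMakeBorder(p,0,2,0,0,cv2.BORDER_CONSTANT)
G,R,B=(0,255,0),(0,0,255),(255,100,0)
E
python3 - <<'E'
from h import *
T=cv2.imread("pics/top0.png");S=cv2.imread("pics/side0.png")
r=(.432,.269);l=(.4665,-.2365);s=(.622,.039)
print(plane("top",373.1,273.7,.041),plane("top",281.2,220.8,.114),plane("side",346.2,226.5,.114),plane("top",281.95,223.6,.045))
rc=[(circ(r,.044,.03),G),(circ(r,.017,.052),R),(circ(r,.011,.052),B)]
lc=[(circ(l,.0455,.0),G),(circ(l,.0145,.041),R)]
sc=[(circ(s,.057,.072),G),(circ(s,.007,.109),R),(circ(s,.01,.091),B),(circ(s,.02,.045),R)]
a=[];
for I,n,k in((T,"top",0),(S,"side",1)):
    a.append(np.hstack([tile(I,n,*[(211,290),(291,218)][k],rc),tile(I,n,*[(372,274),(283,312)][k],lc),tile(I,n,*[(282,225),(347,240)][k],sc)]))
cv2.imwrite("pics/crop2.png",np.vstack(a))
E
```

```text
[ 0.4656 -0.2359] [0.6258 0.038 ] [0.6289 0.0426] [0.6293 0.0419]
```

View pics/crop2.png

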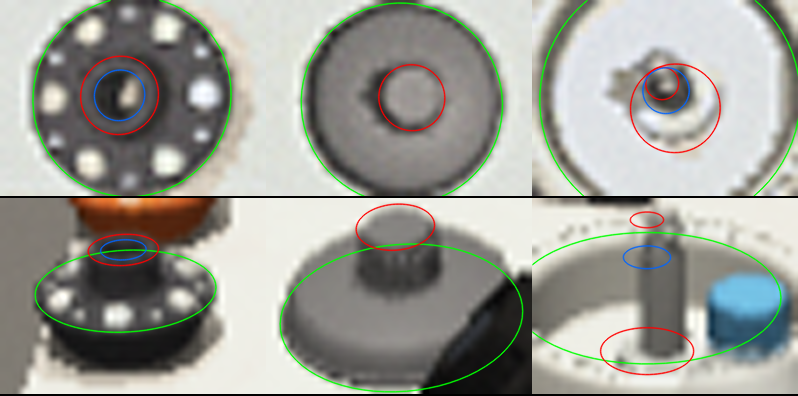

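The overlays fit the rotor at (0.432,0.269) and the lid at (0.466,-0.236). The spindle's shaft and flange sit about 1–2 px off the overlay, so I take it as about (0.627,0.041). I'll move above the rotor.

```bash
cat > go.py <<'E'
import sys;from h import *
from scipy.spatial.transform import Rotation as Ro
s=get_state();x,y,z,yaw=map(float,sys.argv[1:5])
R0=Ro.from_euler("xyz",s["ee_rot"]);R1=Ro.from_euler("xyz",[np.pi,0,yaw])
print("t",round(s["t"],2),"pos",s["eef_pos"].round(4),"rpy",s["ee_rot"].round(4),"F",s["force"].round(1),"w",round(s["width"],4),"g",round(s["gripper_force"],1))
print("cm",(R0.inv().apply(np.array([x,y,z])-s["eef_pos"])*100).round(2),"rv",(R0.inv()*R1).as_rotvec().round(4))
E
python3 go.py .432 .269 .11 0
```

```text
t 0.1 pos [0.2464 0.628  0.2257] rpy [ 3.1401e+00 -1.0000e-04 -3.7390e-01] F [ 0.1 -0.3 -0.4] w 0.0877 g 0.0
cm [30.39 26.62 11.61] rv [ 1.500e-03  1.000e-04 -3.739e-01]
```

```bash
python3 -m creep '[[[6,10,9,2,0,0,-0.12],[6,30.4,26.6,8,0,0,-0.374],[6,30.4,26.6,8,0,0,-0.374],[6,30.4,26.6,8,0,0,-0.374],[6,30.4,26.6,8,0,0,-0.374],[6,30.4,26.6,8,0,0,-0.374],[6,30.4,26.6,8,0,0,-0.374],[6,30.4,26.6,11.6,0,0,-0.374],[6,30.4,26.6,11.6,0,0,-0.374],[6,30.4,26.6,11.6,0,0,-0.374],[6,30.4,26.6,11.6,0,0,-0.374]]]' 20; python3 go.py .432 .269 .037 0
python3 - <<'E'
from h import *
T=grab_frame("top");S=grab_frame("side")
cv2.imwrite("pics/top1.png",T);cv2.imwrite("pics/side1.png",S)
r=(.432,.269)
rc=[(circ(r,.044,.03),G),(circ(r,.017,.052),R)]
p=get_state()["eef_pos"];t=[(np.array([p,p+[0,0,.1]]),B),(np.array([p-[0,.03,0],p+[0,.03,0]]),B)]
cv2.imwrite("pics/crop3.png",np.hstack([tile(T,"top",211,285,rc+t,56,60),tile(S,"side",291,200,rc+t,56,60)]))
E
```

```text
t: 1.48
eef_pos: [0.4327, 0.2708, 0.1118]
ee_rot: [-3.14, -0.001, 0.001]
force: [-0.3, 0.7, -0.2]
width: 0.0597
gripper_force: 0.0
t 1.48 pos [0.4327 0.2708 0.1118] rpy [-3.1403e+00 -1.3000e-03  1.4000e-03] F [-0.3  0.7 -0.2] w 0.0597 g 0.0
cm [-0.08  0.19  7.48] rv [-0.0013 -0.0013  0.0014]
```

View pics/crop3.png

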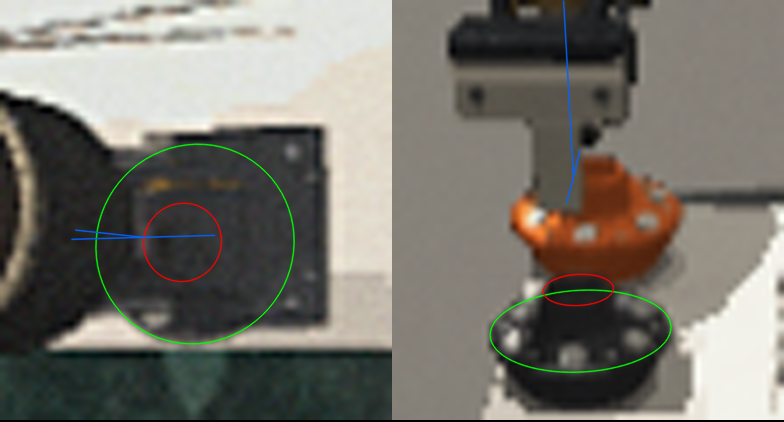

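The gripper's closing line runs along y and it is centred on the rotor to within about 2 mm. I'll descend and grasp.

```bash
python3 -m creep '[[[6,0,0.15,5,0,0,0],[6,0,0.15,7.2,0,0,0],[6,0,0.15,7.2,0,0,0],[6,0,0.15,7.2,0,0,0],[2,0,0.15,7.2,0,0,0],[2,0,0.15,7.2,0,0,0],[2,0,0.15,7.2,0,0,0],[2,0,0.15,7.2,0,0,0],[2,0,0.15,7.2,0,0,0]]]' 30; python3 go.py .4325 .269 .037 0
```

```text
t: 2.7
eef_pos: [0.4327, 0.2687, 0.0391]
ee_rot: [-3.141, -0.001, 0.0]
force: [-0.8, 0.3, 6.9]
width: 0.0332
gripper_force: 30.0
t 2.7 pos [0.4327 0.2687 0.0391] rpy [-3.1407e+00 -9.0000e-04  5.0000e-04] F [-0.8  0.3  6.9] w 0.0332 g 30.0
cm [-0.02 -0.03  0.21] rv [-0.0009 -0.0009  0.0005]
```

```bash
python3 -m creep '[[[2,0,0,-2,0,0,0],[2,0,0,-6,0,0,0],[2,0,0,-10,0,0,0],[2,0,0,-14,0,0,0],[2,0,0,-14,0,0,0]]]'; python3 go.py .627 .041 .18 0
```

```text
t: 3.32
eef_pos: [0.4334, 0.2693, 0.1814]
ee_rot: [-3.138, -0.004, 0.0]
force: [0.0, -0.0, -1.8]
width: 0.0334
gripper_force: 30.0
t 3.33 pos [0.4334 0.2693 0.1814] rpy [-3.1376e+00 -3.5000e-03  4.0000e-04] F [ 0.  -0.  -1.8] w 0.0334 g 30.0
cm [19.35 22.84  0.12] rv [-0.004  -0.0035  0.0004]
```

```bash
python3 -m creep '[[[2,3,3.5,-0.5,0,0,0],[2,7,8,-0.5,0,0,0],[2,11,13,-0.5,0,0,0],[2,15,18,-0.5,0,0,0],[2,18,21.5,-0.5,0,0,0],[2,19.35,22.8,-0.5,0,0,0],[2,19.35,22.8,-0.5,0,0,0],[2,19.35,22.8,-0.5,0,0,0],[2,19.35,22.8,-0.5,0,0,0]]]'; python3 go.py .627 .041 .18 0
python3 - <<'E'
from h import *
T=grab_frame("top");S=grab_frame("side")
cv2.imwrite("pics/top2.png",T);cv2.imwrite("pics/side2.png",S)
p=get_state()["eef_pos"];r=p[:2];z=p[2]-.039
rc=[(circ(r,.044,z+.03),G),(circ(r,.017,z+.052),R)]
s=(.627,.041)
sc=[(circ(s,.057,.072),G),(circ(s,.007,.109),R),(circ(s,.01,.091),B),(circ(s,.02,.045),R)]
cv2.imwrite("pics/crop4.png",np.hstack([tile(T,"top",282,225,rc,56,80),tile(S,"side",347,215,rc+sc,56,80)]))
E
```

```text
t: 4.45
eef_pos: [0.6253, 0.0413, 0.1836]
ee_rot: [-3.141, 0.0, 0.002]
force: [-0.1, 0.7, -1.7]
width: 0.0333
gripper_force: 30.0
t 4.45 pos [0.6253 0.0413 0.1836] rpy [-3.1414e+00  1.0000e-04  1.6000e-03] F [-0.1  0.7 -1.7] w 0.0333 g 30.0
cm [0.17 0.03 0.36] rv [-0.0001  0.0001  0.0016]
```

View pics/crop4.png

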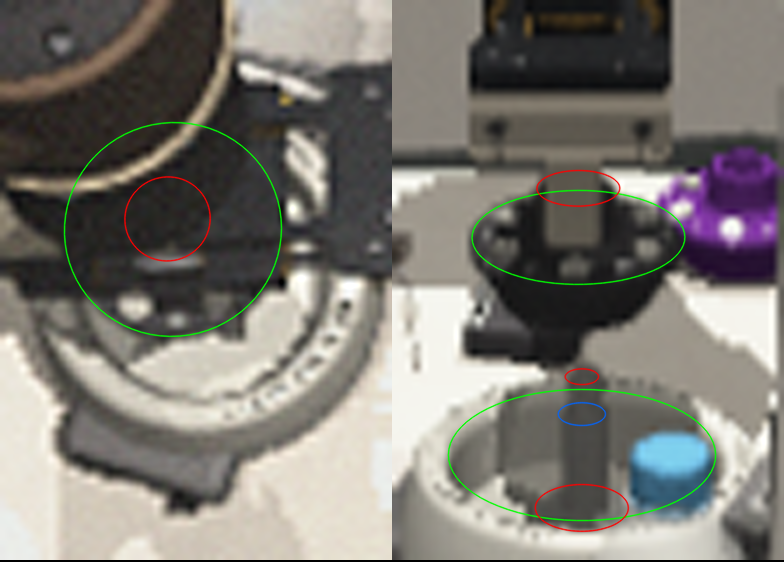

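In the side view the rotor is centred about x=571/7 px in the crop and the spindle about 586/7, so the rotor must go roughly +5 mm in x. I'll measure this to sub-pixel level.

```bash
python3 - <<'E'
from h import *
S0=cv2.imread("pics/side0.png").max(2).astype(float);S2=cv2.imread("pics/side2.png").max(2).astype(float)
for n,I in(("s0",S0),("s2",S2)):
    for v in (228,230,232,234,236,238,240,242,244,246): print(n,v,I[v,336:358].astype(int))
for v in range(204,218,2): print("rot",v,I[v,326:336].astype(int),I[v,348:366].astype(int))
E
```

```text
s0 228 [238 237 237 236 232 232 231 201 174 154 175 166 150 228 220 239 238 238
 238 238 239 238]
s0 230 [236 232 238 233 232 233 200 223 174 122 134 175 139 143 238 215 231 236
 232 237 211 211]
s0 232 [213 214 210 202 195 183 179 175  91 111 118  86  88 163 175 184 192 200
 208 212 189 226]
s0 234 [146 145 138 140 139 141 143 113  98 111 115 107  96  89 143 142 140 143
 140 143 146 151]
s0 236 [135 139 138 141 140 142 142 108  90 105 104 103  99  92 142 142 142 141
 140 138 136 143]
s0 238 [136 137 139 141 141 143 143 109  95 103 104 102  98  89 141 140 142 148
 208 218 228 229]
s0 240 [136 138 139 137 143 146 151 116  96 101 101 101  94  89 150 147 140 157
 217 229 229 229]
s0 242 [197 217 231 234 234 237 235 164  96 100 102 100  93  98 231 231 226  85
 111 134 161 192]
s0 244 [238 239 239 238 239 238 230 161  93  99 100  98  92  95 229 239 237  95
 101 113 110 105]
s0 246 [238 239 239 238 233 215 213 142  91  99  97  96  91  91 219 235 234 152
  87  92 103 106]
s2 228 [245 243 243 243 229 143 142 118  99  78  77  76  85 139 139 159 158 158
 157 158 157 156]
s2 230 [169 124 124 13
[... 1027 characters left out ...]
0 122] [ 70  29  28  33  40  55  93  83  82  55 104 151 169 156 181 168 165 164]
rot 208 [160 160 160 156  89  69 119  64  27  24] [ 74  30  32  35  40  40  38  37  38  53  70  40  80 114 149 161 163 168]
rot 210 [158 160 159 156  72  64  66  84  99  89] [ 45  38  39  40  39  62 134 133 126  71  38  37  38  45  50  53  61  67]
rot 212 [159 159 160 157 111  40  83  63  68  65] [ 37  37  44 101  98  69  55  63  54  39  36  38  73  50  44  46  46  47]
rot 214 [159 159 160 159 158 139  66  31  40  28] [ 28  27  32  48  41  34  37  29  29  40 162 187 185  87  78  61  64  52]
rot 216 [236 235 235 233 157 129 123  95  24  26] [ 28  28  28  27  26  25  27  26  53 135 146 187 227 226 212 210 188 188]
```

```bash
python3 - <<'E'
from h import *
T0=cv2.imread("pics/top0.png");T2=cv2.imread("pics/top2.png")
s=(.627,.041)
c=[(circ(s,.02,.045),R),(circ(s,.01,.091),B),(circ(s,.007,.109),G),(circ(s,.057,.072),R)]
p=np.array([.6253,.0413]);z=.1446
r=[(circ(p,.044,z+.03),G),(circ(p,.044,z+.02),B)]
cv2.imwrite("pics/crop5.png",np.hstack([tile(T0,"top",282,225,c,44,44,9),tile(T2,"top",282,232,r,44,44,9)]))
E
```

```text
(no output)
```

View pics/crop5.png

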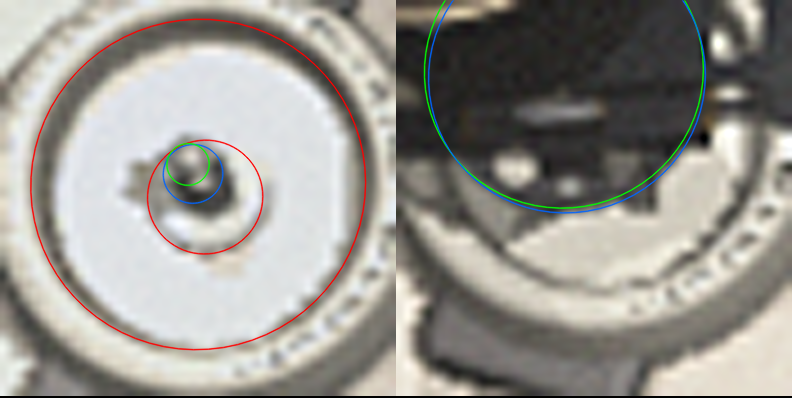

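```bash
python3 - <<'E'
from h import *
from scipy.optimize import brentq
fx=lambda u,y,z:brentq(lambda x:proj("side",[x,y,z])[0,0]-u,.3,.9)
print("side spindle x",fx(346.25,.041,.08),"rotor held",fx(344.6,.041,.1746), "rest: hub",fx(289.2,.269,.052))
zt=.0391
dz=.1836-.0391
for z,a,b in((.033,(204.07,298.8),(272.7,228.2)),(.030,(209.8,302.4),(278.8,230.3))):
    A=plane("top",*a,z);B=plane("top",*b,z+dz);print(A,B,B-A,"tcp",.6253-.4327,.0413-.2687)
E
```

```text
side spindle x 0.6290761389633532 rotor held 0.6241939101838151 rest: hub 0.4324879690896533
[0.403  0.2874] [0.5938 0.0568] [ 0.1908 -0.2306] tcp 0.1926 -0.2274
[0.3916 0.2704] [0.5878 0.0399] [ 0.1962 -0.2305] tcp 0.1926 -0.2274
```

```bash
python3 -m creep '[[[2,0.45,-0.2,0,0,0,0],[2,0.45,-0.2,1.5,0,0,0],[2,0.45,-0.2,2.6,0,0,0],[2,0.45,-0.2,2.6,0,0,0],[2,0.45,-0.2,2.6,0,0,0]]]'
python3 - <<'E'
from h import *
T=grab_frame("top");S=grab_frame("side")
cv2.imwrite("pics/top3.png",T);cv2.imwrite("pics/side3.png",S)
p=get_state()["eef_pos"];r=p[:2];z=p[2]-.039;print(p)
rc=[(circ(r,.044,z+.03),G)]
s=(.629,.041)
sc=[(circ(s,.02,.045),R),(circ(s,.01,.091),R)]
cv2.imwrite("pics/crop6.png",np.hstack([tile(T,"top",282,235,rc,44,50,9),tile(S,"side",347,225,rc+sc,44,50,9)]))
I=S.max(2)
for v in range(210,242,2): print(v,I[v,328:364])
E
```

```text
t: 5.18
eef_pos: [0.6305, 0.0422, 0.1575]
ee_rot: [3.141, 0.0, 0.0]
force: [0.4, 0.5, -2.0]
width: 0.0333
gripper_force: 30.0
[0.63068741 0.04226716 0.15793287]
210 [160 161 159 160 160 154 104 127 145 120 122 113 112  35  41  93  91  90
  91  90  90  89  54  36  41 117 188 231 229 112  94  54  45  47  50  53]
212 [161 160 161 161 154 115  51  71 113 139  51  27  34  29  40  92  91  91
  92  91  92  91  54  30  31  49  42  90  97  94  75  78  78  49  45  46]
214 [160 160 160 158 115  56  64 108 131  73  81  25  25  26  51  92  92  92
  91  92  91  90  57  28  30  36  42  58  84  82  84  38  56  81  77  62]
216 [236 233 159 130  74  70 107  27  26  21  26  26  25  25  49 121  94  92
  93  93  93  93  60  31  30  38  38  40  48  39  38  57  49  55 211 211]
218 [245 246 239  81  54  72  95 103  89  88  91  26  26  26  29  52  52  52
  53  53  53  57  42  37  38  40  43 114 133 133 116  52  38  56 212 245]
220 [245 234 171 215  79  38  83  58  68  67  36  25  35  25  27  26  30  82
  84  87  77  28  39  39  42  98  70  68  56  63  54  43  49  84 203 245]
222 [243  91  52  63  65  50  34 
[... 776 characters left out ...]
99 111 114 113  79  74
  75  73  74 100 106 109 108 111 112 114 113 117 121 126 117 135 209 184]
234 [194 210 208 193 181 170 155 147  95  94  96  94  98 101 102  82  69  72
  77  75  74  69  96  96  96  94  96  93  94  95  96 100  99 107 128 235]
236 [189 164 148 131 128 126 131 132  94 103  94  98 102 101 100  80  73  74
  76  75  73  69  96  95  96  94  95  94  93 115 112 112 110  89  95 150]
238 [132 110 113 118 122 126 130 134 100  93  94  96 101 102 100  80  70  73
  74  76  74  72  95  95  97 120 216 227 236 238 237 238 237 237 231 217]
240 [ 97 106 113 118 122 127 131 106  95  95  94 102 102 102 103  83  71  74
  75  74  72  71  96  95  95 169 229 238 237 237 237 238 237 237 234 225]
```

View pics/crop6.png

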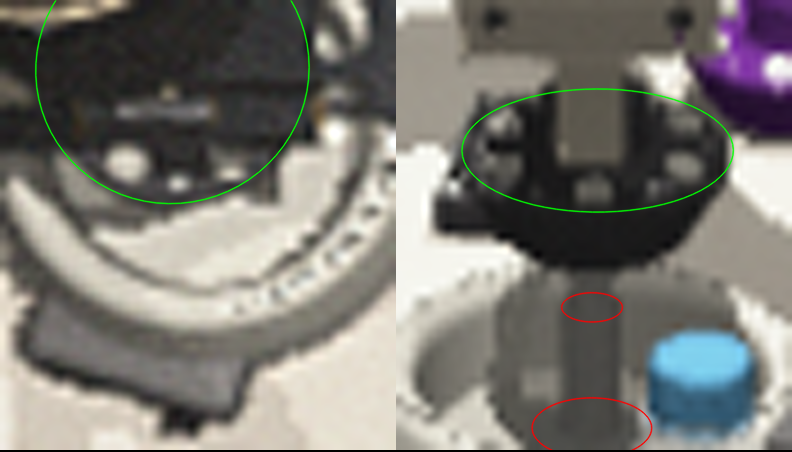

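The side view now shows the rotor about 1–2 mm past the spindle in x. I'll correct by -1.7 mm in x and +0.8 mm in y, then go down over the head while watching the force.

```bash
python3 -m creep '[[[2,-0.17,-0.08,0,0,0,0],[2,-0.17,-0.08,0.6,0,0,0],[2,-0.17,-0.08,1.1,0,0,0],[2,-0.17,-0.08,1.1,0,0,0]]]'
python3 go.py .629 .043 .12 0
```

```text
t: 5.78
eef_pos: [0.6283, 0.0429, 0.1458]
ee_rot: [3.141, 0.001, 0.0]
force: [-0.2, -0.4, -1.5]
width: 0.0332
gripper_force: 30.0
t 5.78 pos [0.6283 0.0429 0.1458] rpy [3.1412e+00 1.2000e-03 1.0000e-04] F [-0.2 -0.4 -1.5] w 0.0332 g 30.0
cm [ 0.07 -0.01  2.58] rv [0.0004 0.0012 0.0001]
```

```bash
python3 -m creep '[[[2,0,0,0.4,0,0,0],[2,0,0,0.8,0,0,0],[2,0,0,0.8,0,0,0]]]'
python3 -m creep '[[[2,0,0,0.4,0,0,0],[2,0,0,0.4,0,0,0]]]';python3 go.py .629 .043 .12 0
```

```text
t: 6.15
eef_pos: [0.6285, 0.0428, 0.1381]
ee_rot: [3.141, 0.001, 0.0]
force: [0.3, -1.3, -1.8]
width: 0.0335
gripper_force: 30.0
t: 6.4
eef_pos: [0.6285, 0.0429, 0.1342]
ee_rot: [3.141, 0.001, 0.0]
force: [0.6, -1.7, -2.3]
width: 0.0336
gripper_force: 30.0
t 6.4 pos [0.6285 0.0429 0.1342] rpy [3.1414e+00 5.0000e-04 1.0000e-04] F [ 0.6 -1.7 -2.3] w 0.0336 g 30.0
cm [ 0.05 -0.01  1.42] rv [0.0002 0.0005 0.0001]
```

```bash
python3 -m creep '[[[2,0,0.08,0,0,0,0],[2,0,0.08,0,0,0,0]]]'
python3 -m creep '[[[2,0,0,0.3,0,0,0],[2,0,0,0.3,0,0,0]]]';python3 -m creep '[[[2,0,0,0.3,0,0,0],[2,0,0,0.3,0,0,0]]]'; python3 go.py .629 .043 .12 0
```

```text
t: 6.65
eef_pos: [0.6287, 0.0424, 0.1346]
ee_rot: [-3.141, -0.0, 0.0]
force: [0.1, -1.4, -1.7]
width: 0.0332
gripper_force: 30.0
t: 6.9
eef_pos: [0.6286, 0.0423, 0.1313]
ee_rot: [3.142, 0.0, 0.0]
force: [0.7, -2.0, -1.4]
width: 0.0332
gripper_force: 30.0
t: 7.15
eef_pos: [0.6287, 0.0422, 0.1283]
ee_rot: [3.141, 0.0, 0.0]
force: [1.0, -1.3, -1.3]
width: 0.0334
gripper_force: 30.0
t 7.15 pos [0.6287 0.0422 0.1283] rpy [3.1414e+00 2.0000e-04 2.0000e-04] F [ 1.  -1.3 -1.3] w 0.0334 g 30.0
cm [ 0.03 -0.08  0.83] rv [0.0001 0.0002 0.0002]
```

```bash
python3 -m creep '[[[2,0.03,0.06,0.5,0,0,0],[2,0.03,0.06,1,0,0,0],[2,0.03,0.06,1,0,0,0]]]'
python3 -m creep '[[[2,0,0.03,0.6,0,0,0],[2,0,0.03,1.2,0,0,0],[2,0,0.03,1.8,0,0,0],[2,0,0.03,2.4,0,0,0],[2,0,0.03,2.8,0,0,0],[2,0,0.03,2.8,0,0,0]]]'; python3 go.py .629 .043 .084 0
```

```text
t: 7.52
eef_pos: [0.6287, 0.0416, 0.1178]
ee_rot: [3.141, 0.001, 0.0]
force: [0.7, -0.4, -2.0]
width: 0.0331
gripper_force: 30.0
t: 8.28
eef_pos: [0.6289, 0.0413, 0.0902]
ee_rot: [3.141, 0.001, 0.0]
force: [-0.5, -0.6, -1.6]
width: 0.0333
gripper_force: 30.0
t 8.28 pos [0.6289 0.0413 0.0902] rpy [3.1414e+00 5.0000e-04 2.0000e-04] F [-0.5 -0.6 -1.6] w 0.0333 g 30.0
cm [ 0.01 -0.17  0.62] rv [0.0002 0.0005 0.0002]
```

Sliding freely on the shaft, with 6 mm to go.

```bash
python3 -m creep '[[[2,0,0,0.3,0,0,0],[2,0,0,0.5,0,0,0],[2,0,0,0.6,0,0,0],[2,0,0,0.6,0,0,0]]]'
python3 -m creep '[[[2,0,0,0.15,0,0,0],[2,0,0,0.15,0,0,0]]]'
python3 -m creep '[[[2,0,0,0.1,0,0,0],[2,0,0,0.1,0,0,0]]]'
```

```text
t: 8.78
eef_pos: [0.629, 0.0413, 0.0845]
ee_rot: [3.142, 0.0, 0.0]
force: [0.1, -0.1, -1.8]
width: 0.0332
gripper_force: 30.0
t: 9.02
eef_pos: [0.6293, 0.0413, 0.0836]
ee_rot: [3.142, -0.001, 0.0]
force: [-1.9, -1.1, 3.0]
width: 0.0335
gripper_force: 30.0
t: 9.28
eef_pos: [0.6293, 0.0413, 0.0828]
ee_rot: [3.142, -0.001, 0.0]
force: [-1.9, -0.1, 7.2]
width: 0.0332
gripper_force: 30.0
```

The rotor is seated: force rises about 4 N per mm at TCP z≈0.0845, which matches the seat height. I'll ease off, release, retreat and work out the route to the lid.

```bash
python3 -m creep '[[[2,0,0,-0.15,0,0,0],[6,0,0,-0.15,0,0,0],[6,0,0,-0.15,0,0,0],[6,0,0,-0.15,0,0,0],[6,0,0,-0.15,0,0,0],[6,0,0,-2,0,0,0],[6,0,0,-7,0,0,0],[6,0,0,-12,0,0,0],[6,0,0,-12,0,0,0]]]'; python3 go.py .467 -.236 .10 0
python3 -c "
from h import *
print('bottle',plane('top',354,205,.19),'dropper',plane('top',361,238,.05))
S=grab_frame('side');T=grab_frame('top');cv2.imwrite('pics/side4.png',S);cv2.imwrite('pics/top4.png',T)
s=(.629,.0413);c=[(circ(s,.044,.075),G),(circ(s,.017,.097),R)]
cv2.imwrite('pics/crop7.png',np.hstack([tile(T,'top',282,230,c,50,50,8),tile(S,'side',347,235,c,50,50,8)]))"
```

```text
t: 10.4
eef_pos: [0.6315, 0.0419, 0.2071]
ee_rot: [-3.14, -0.008, 0.001]
force: [1.4, 0.2, -1.5]
width: 0.0599
gripper_force: 0.0
t 10.4 pos [0.6315 0.0419 0.2071] rpy [-3.1396e+00 -8.3000e-03  7.0000e-04] F [ 1.4  0.2 -1.5] w 0.0599 g 0.0
cm [-16.56  27.8   10.52] rv [-0.002  -0.0083  0.0007]
bottle [ 0.6511 -0.1739] dropper [ 0.5763 -0.2023]
```

View pics/crop7.png

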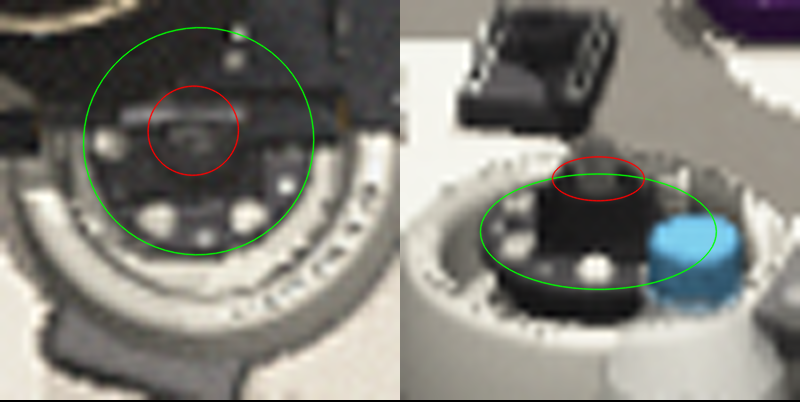

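The rotor sits upright in the bowl and both overlays match: hub (193,130) in the top crop, (598,178) in the side crop. I'll go to the lid with -x first, well clear of the stain bottle at (0.651,-0.174).

```bash
python3 -m creep '[[[6,-5,0,0,0,0,0],[6,-10,2,0,0,0,0],[6,-14,7,0,0,0,0],[6,-16.4,13,0,0,0,0],[6,-16.4,19,2,0,0,0],[6,-16.4,24,6,0,0,0],[6,-16.4,27.8,10,0,0,0],[6,-16.4,27.8,11,0,0,0],[6,-16.4,27.8,11,0,0,0],[6,-16.4,27.8,11,0,0,0]]]'; python3 go.py .467 -.236 .022 0
python3 - <<'E'
from h import *
from scipy.optimize import brentq
S=grab_frame("side");T=grab_frame("top");cv2.imwrite("pics/side5.png",S);cv2.imwrite("pics/top5.png",T)
I=S.max(2)
for v in (272,276,280,284,286,288): print(v,I[v,262:310])
p=get_state()["eef_pos"];print(proj("side",[p-[0,.04,0],p+[0,-.04,.03]]))
E
```

```text
t: 11.75
eef_pos: [0.4658, -0.236, 0.0929]
ee_rot: [3.141, -0.001, 0.002]
force: [0.9, 0.2, 0.1]
width: 0.0601
gripper_force: 0.0
t 11.75 pos [ 0.4658 -0.236   0.0929] rpy [ 3.1413e+00 -1.2000e-03  1.6000e-03] F [0.9 0.2 0.1] w 0.0601 g 0.0
cm [ 0.11 -0.    7.09] rv [ 0.0003 -0.0012  0.0016]
272 [ 23  22  25  21  23  21  24  24  23  23  24  23  22  22  24  22  24  22
  23  24  24  23  19  22  21  23  23  51  46  33 158 167 167 167 168 167
 167 167 169 168 168 167 169 168 167 167 167 168]
276 [100 108 108 109 109 109 109 109 108 109 109 109 109 112 114 113 113 112
 112 114 112 113 113 104 113  98 112 111  74  33  36  32  55 117 164 164
 165 166 164 167 168 168 166 169 167 167 168 168]
280 [ 93 130 129 132 130 132 131 132 129  99  98 100  98  99  98  99  99  98
  99  99  99  99 104  76  91  98 100 100  96  18  18  16  16  28 137 138
 139 140 138 139 140 142 141 139 140 140 141 140]
284 [225 224 227 244 245 244 243 243 244 243 164  95  97  96  96  97  96  97
  97  87  42  17  16  17  36  83  68  76  59  43  46 118 130 140 140 140
 139 140 140 139 140 138 139 139 138 137 139 138]
286 [226 226 241 245 245 245 244 245 245 244 238  98  96  96  95  97  97  96
  96  95  41  18  34  47  60  79  81  84 129 138 139 139 140 141 140 141
 140 140 139 140 139 138 137 136 135 137 136 138]
288 [226 241 245 245 245 245 245 245 245 245 244  99  97  95  96  96  97  95
  95  96  81 139 139 140 128 140 139 142 140 139 141 138 139 140 139 140
 140 140 139 140 140 139 139 138 140 140 139 141]
[[278.67667374 293.78445974]
 [277.9425005  283.74782509]]
```

```bash
python3 -m creep '[[[6,0.2,0,4.5,0,0,0],[6,0.2,0,6.9,0,0,0],[6,0.2,0,6.9,0,0,0],[6,0.2,0,6.9,0,0,0],[1.5,0.2,0,6.9,0,0,0],[1.5,0.2,0,6.9,0,0,0],[1.5,0.2,0,6.9,0,0,0],[1.5,0.2,0,6.9,0,0,0],[1.5,0.2,0,6.9,0,0,0]]]' 45; python3 go.py .4675 -.236 .022 0
```

```text
t: 12.98
eef_pos: [0.4672, -0.2367, 0.0233]
ee_rot: [3.141, -0.0, 0.0]
force: [-0.7, 1.0, 3.9]
width: 0.0276
gripper_force: 45.0
t 12.97 pos [ 0.4672 -0.2367  0.0233] rpy [ 3.1414e+00 -3.0000e-04  3.0000e-04] F [-0.7  1.   3.9] w 0.0276 g 45.0
cm [ 0.03 -0.07  0.13] rv [ 0.0001 -0.0003  0.0003]
```

```bash
python3 -m creep '[[[1.5,0,0,-2,0,0,0],[1.5,0,0,-6,0,0,0],[1.5,0,0,-11,0,0,0],[1.5,0,-3,-15,0,0,0],[1.5,0,-8,-16,0,0,0],[1.5,0,-13,-16,0,0,0],[1.5,2,-18,-16,0,0,0],[1.5,6,-23,-16,0,0,0],[1.5,10,-26.5,-16,0,0,0],[1.5,14,-27.8,-16,0,0,0],[1.5,16.2,-27.8,-16,0,0,0],[1.5,16.2,-27.8,-16,0,0,0],[1.5,16.2,-27.8,-15,0,0,0],[1.5,16.2,-27.8,-15,0,0,0]]]'; python3 go.py .629 .0413 .15 0
python3 - <<'E'
from h import *
from scipy.optimize import brentq
S=grab_frame("side");cv2.imwrite("pics/side6.png",S)
p=get_state()["eef_pos"];z=p[2]-.0233
q=proj("side",circ(p[:2],.0455,z,360));print(p,"proj rim u",q[:,0].min(),q[:,0].max(),"v at ends",q[q[:,0].argmin(),1],q[q[:,0].argmax(),1])
v0=int(q[q[:,0].argmin(),1]);I=S.max(2)
for v in range(v0-6,v0+6,1): print(v,I[v,324:338],I[v,354:368])
print("shaft")
for v in (236,238,240): print(I[v,338:356])
E
```

```text
t: 14.72
eef_pos: [0.6276, 0.041, 0.1719]
ee_rot: [3.141, 0.002, -0.0]
force: [0.4, 0.8, -0.7]
width: 0.0272
gripper_force: 45.0
t 14.72 pos [0.6276 0.041  0.1719] rpy [ 3.1413e+00  2.2000e-03 -2.0000e-04] F [ 0.4  0.8 -0.7] w 0.0272 g 45.0
cm [ 0.15 -0.03  2.19] rv [ 0.0003  0.0022 -0.0002]
[0.62804313 0.04105931 0.17263193] proj rim u 330.3401629332256 361.5428900121278 v at ends 216.29137032614815 216.28172925268967
210 [159 158 158 159 159 159 157 160 157 129  75  41  41  42] [ 62  62  62  64  67  45  44  47  49  52  63  67  76 107]
211 [158 158 160 159 159 159 159 157 116 109  42  40  41  41] [64 63 63 62 62 57 43 45 45 46 49 49 49 51]
212 [157 158 158 158 160 159 160 156  89 105  90  43  41  41] [64 62 64 62 64 63 56 50 44 46 46 48 49 48]
213 [157 159 159 158 159 159 158 129  85 102  64  40  43  43] [63 65 65 65 65 61 58 75 56 45 46 49 48 48]
214 [159 158 158 159 159 159 156  86  83  95  42  43  44  43] [65 65 64 66 64 60 55 72 78 61 64 52 46 51]
215 [158 159 161 159 158 158 146  75  82  87  47  91  96  42] [117  63  64  63  60  57  55  69 189 183  82  76  74  74]
216 [235 235 
[... 216 characters left out ...]
9 233 234]
218 [245 245 245 245 245 245 229  96  98  76  82  85  45  46] [ 59  58  57  56  56  83  60 118 245 245 245 245 243 243]
219 [245 245 245 245 245 243 173  52 102  87  83  82  47  47] [ 55  55  56  54  60  88  93 148 203 245 245 245 245 245]
220 [245 245 245 246 245 233 169 214  89  67  78  55  44  45] [ 54  54  57  56  60 101 143 159 166 245 245 244 245 245]
221 [245 245 245 245 244 157 114 161  96  90  85  56  45  45] [ 60  56  57  91 114 143 155 155 158 203 245 245 245 245]
shaft
[44 26 25 25 27 28 29 27 29 28 26 27 28 26 27 39 49 83]
[ 26  26  25  26  24  29  27  29  31  30  29  29  27  28  25  74 211 223]
[ 64  27  27  28  26  29  29  30  31  30  31  27  29  27  41 163 229 236]
```

The lid's rim in the side image is centred at u≈345.7. The spindle is at 346.25 (world x≈0.629), so I'll shift +1.7 mm and descend close to the tip.

```bash
python3 -m creep '[[[1.5,0.17,0,1,0,0,0],[1.5,0.17,0,2.2,0,0,0],[1.5,0.17,0,3.4,0,0,0],[1.5,0.17,0,4.2,0,0,0],[1.5,0.17,0,4.2,0,0,0],[1.5,0.17,0,4.2,0,0,0],[1.5,0.17,0,4.2,0,0,0]]]'; python3 - <<'E'
from h import *
S=grab_frame("side");cv2.imwrite("pics/side7.png",S)
p=get_state()["eef_pos"];z=p[2]-.0233
q=proj("side",circ(p[:2],.0455,z,360));print(p,"proj rim u",q[:,0].min(),q[:,0].max())
v0=int(q[q[:,0].argmin(),1]);I=S.max(2)
for v in range(v0-4,v0+4,1): print(v,I[v,324:338],I[v,354:368])
E
```

```text
t: 15.65
eef_pos: [0.631, 0.0415, 0.1316]
ee_rot: [-3.141, -0.001, 0.0]
force: [0.7, 0.2, -0.4]
width: 0.0275
gripper_force: 45.0
[0.63097928 0.04144213 0.13153518] proj rim u 331.52155691353863 362.3303081624793
224 [245 245 245 245 234  84  41  41  44  60 102 104  43  43] [ 65  64  63  65  66  65  66 107 158 160 199 204 245 245]
225 [245 246 246 245 230 121  39  39  42  67 102 106  41  43] [ 65  65  64  65  64  64  64  78 156 156 158 158 205 245]
226 [245 245 245 245 233 215 186 182  81  75  93  66  44  42] [ 66  65  65  64  66  62  60  60 122 157 158 159 160 200]
227 [245 245 245 245 242 242 240 238 120  76  84  45  68  44] [120 120  66  66  65  63  58  56  79 157 157 157 158 158]
228 [245 245 246 245 245 245 245 244 132  72  84  78  92  89] [ 91  89  67  64  62  60  56  55  64 157 157 156 157 156]
229 [245 245 245 245 245 245 245 244 136  77  79  86  91  97] [ 65  64  62  60  59  58  74  56  84 156 157 156 157 155]
230 [245 245 246 245 245 245 246 244 155  85  75  81  84  62] [ 59  60  59  58  56  57  77  57  97 156 156 157 157 156]
231 [246 245 246 246 246 245 245 229 133  92  95  84  81  46] [ 58  58  57  56  54  58  88  56 134 157 156 155 156 156]
```

```bash
python3 -m creep '[[[1.5,-0.2,0.01,0,0,0,0],[1.5,-0.2,0.01,0.3,0,0,0],[1.5,-0.2,0.01,0.8,0,0,0],[1.5,-0.2,0.01,0.8,0,0,0],[1.5,-0.2,0.01,0.8,0,0,0]]]';python3 -m creep '[[[1.5,0,0,0.2,0,0,0],[1.5,0,0,0.2,0,0,0]]]';python3 -m creep '[[[1.5,0,0,0.15,0,0,0],[1.5,0,0,0.15,0,0,0]]]'
```

```text
t: 16.32
eef_pos: [0.6287, 0.0412, 0.123]
ee_rot: [3.141, 0.0, 0.0]
force: [1.2, 0.0, -0.8]
width: 0.0277
gripper_force: 45.0
t: 16.58
eef_pos: [0.6286, 0.0413, 0.1209]
ee_rot: [3.142, 0.0, 0.0]
force: [0.4, 0.3, -0.3]
width: 0.0276
gripper_force: 45.0
t: 16.82
eef_pos: [0.6286, 0.0412, 0.1194]
ee_rot: [3.142, 0.0, 0.0]
force: [0.0, 0.8, -0.9]
width: 0.0274
gripper_force: 45.0
```

```bash
for i in 1 2 3; do python3 -m creep '[[[1.5,0,0,0.13,0,0,0],[1.5,0,0,0.13,0,0,0]]]' | egrep 'pos|force:'; done
```

```text
eef_pos: [0.6286, 0.0412, 0.1181]
force: [-0.6, 0.3, 0.1]
gripper_force: 45.0
eef_pos: [0.6286, 0.0412, 0.1168]
force: [-0.2, -0.3, 0.1]
gripper_force: 45.0
eef_pos: [0.6286, 0.0412, 0.1155]
force: [0.4, -0.1, -0.7]
gripper_force: 45.0
```

The collar is over the head with no side force. Next I'll press onto the balls.

```bash
for i in 1 2 3; do python3 -m creep '[[[1.5,0,0,0.15,0,0,0],[1.5,0,0,0.15,0,0,0]]]' | egrep 'pos|rot|force:'; done
```

```text
eef_pos: [0.6286, 0.0412, 0.114]
ee_rot: [3.142, 0.0, 0.0]
force: [-0.5, 0.3, 0.2]
gripper_force: 45.0
eef_pos: [0.6289, 0.0412, 0.1129]
ee_rot: [3.141, -0.0, 0.0]
force: [0.6, -0.6, 1.2]
gripper_force: 45.0
eef_pos: [0.6291, 0.0412, 0.1116]
ee_rot: [3.142, -0.001, 0.0]
force: [-0.9, -1.2, 5.2]
gripper_force: 45.0
```

```bash
for i in 1 2 3; do python3 -m creep '[[[1.5,0,0,0.13,0,0,0],[1.5,0,0,0.13,0,0,0]]]' 55 | egrep 'pos|rot|force:|width'; done
```

```text
eef_pos: [0.6292, 0.0412, 0.1107]
ee_rot: [3.141, -0.001, 0.001]
force: [-1.5, -0.9, 7.3]
width: 0.0275
gripper_force: 55.0
eef_pos: [0.6293, 0.0412, 0.1098]
ee_rot: [3.141, -0.002, 0.001]
force: [-2.0, -1.4, 8.8]
width: 0.0269
gripper_force: 55.0
eef_pos: [0.6291, 0.0411, 0.1084]
ee_rot: [3.141, -0.001, 0.0]
force: [-0.9, -1.8, 6.5]
width: 0.0273
gripper_force: 55.0
```

```bash
for i in 1 2 3 4; do python3 -m creep '[[[1.5,0,0,0.13,0,0,0],[1.5,0,0,0.13,0,0,0]]]' | egrep 'pos|rot|force:'|grep -v grip; done
```

```text
eef_pos: [0.6281, 0.0412, 0.105]
ee_rot: [-3.142, 0.002, -0.0]
force: [0.1, -0.7, -2.1]
eef_pos: [0.6286, 0.0413, 0.1045]
ee_rot: [3.142, 0.0, 0.0]
force: [-0.2, -0.1, -0.4]
eef_pos: [0.6289, 0.0414, 0.1037]
ee_rot: [-3.141, -0.0, 0.0]
force: [-1.1, 0.4, 2.9]
eef_pos: [0.629, 0.0413, 0.1027]
ee_rot: [-3.142, -0.001, 0.0]
force: [-1.9, 0.5, 5.9]
```

Clicked: the force dropped to about 0 and then rose again from TCP z≈0.104, which is home. I'll press up to about 10 N.

```bash
for i in 1 2; do python3 -m creep '[[[1.5,0,0,0.1,0,0,0],[1.5,0,0,0.1,0,0,0]]]' | egrep 'pos|rot|force:'|grep -v grip; done; python3 - <<'E'
from h import *
S=grab_frame("side");T=grab_frame("top");s=(.629,.0413);z=.0785
c=[(circ(s,.0455,z),G)]
cv2.imwrite('pics/crop8.png',np.hstack([tile(T,'top',282,230,c,50,60,8),tile(S,'side',347,230,c,50,60,8)]))
E
```

```text
eef_pos: [0.6291, 0.0413, 0.1021]
ee_rot: [-3.141, -0.001, 0.001]
force: [-2.9, 0.4, 8.6]
eef_pos: [0.6293, 0.0413, 0.1016]
ee_rot: [-3.142, -0.002, 0.001]
force: [-3.6, 0.8, 11.6]
```

View pics/crop8.png

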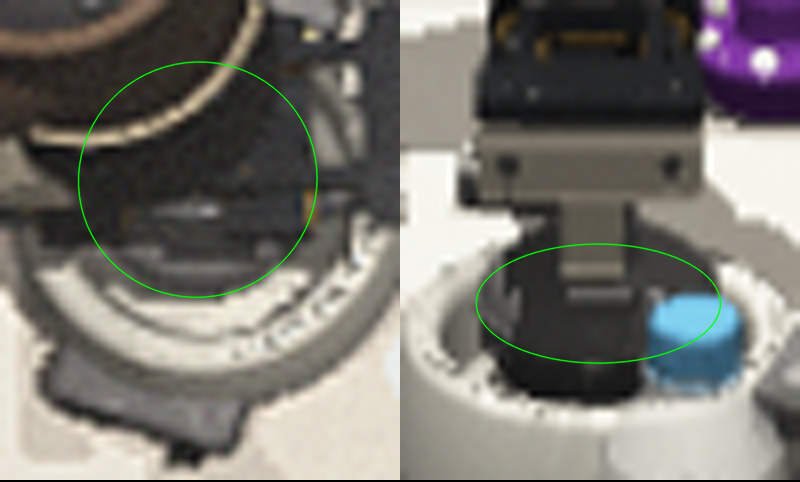

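The lid sits level on the rotor in the bowl, its rim matches the overlay (centre (598,303) in the side crop), and the fingers are on the knob. I'll check that the push is steady, then hand in.

```bash
python3 -m creep '[[[1.5,0,0,0,0,0,0],[1.5,0,0,0,0,0,0],[1.5,0,0,0,0,0,0],[1.5,0,0,0,0,0,0]]]' && python3 -c "
from station import *
s=get_state();print(s['force'],s['eef_pos'])
if 8<s['force'][2]<14: print(job_done())"
```

```text
t: 21.18
eef_pos: [0.6293, 0.0414, 0.1016]
ee_rot: [-3.141, -0.002, 0.001]
force: [-3.2, 0.2, 11.6]
width: 0.0276
gripper_force: 55.0
[-3.22262556  0.23039529 11.55965354] [0.62927341 0.04136186 0.10161731]
the job is handed in; nothing more can be done
None
```

The tube rotor is fully down on the spindle and the lid is pressed home through the click; I handed the job in at about 21 s with the fingers still on the knob, pushing down steadily at 11.6 N.

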